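# Square a framed board into the measuring corner and hold it down with the cam lever

## Robot

A 6-joint arm with a two-finger parallel gripper is mounted at the origin on the work surface. World frame = base frame: x ahead of the robot, y to its left, z up, the work surface at z = 0. Lengths are in m, angles in rad, forces in N, time in s.
With the tool pointing down it reaches from about 0.35 to 0.975 m from the base axis. Payload 7.1 kg.
Tool frame: the origin (TCP) lies midway between the tips of the shut fingers; the grasp point (between the pads) lies manip.grip_depth behind it (manip.grip_depth is the distance from the TCP to the grasp point, in m); z points along the fingers, y is the direction in which the jaws open and shut (so a half turn about z gives the same grasp; the last joint's range is limited). The gripper opens to 88 mm and grips with 3 to 60 N. Pads are 20 mm wide; open, the fingers measure 115 mm over their backs; the gripper's body (75 mm by 178 mm) begins 61 mm behind the grasp point.
Start: joints at [1.173, 0.423, 1.63, -0, 1.089, -0.019], TCP at [0.231, 0.581, 0.223] pointing down, gripper open.
Joint ranges: [-3, 3], [-0.9, 2.11], [0.09, 2.58], [-1.31, 4.45], [0.11, 2.69], [-2.54, 2.54]. Speed limits (rad/s): [2.39, 2.39, 3.01, 3.14, 3.14, 3.14].

## Interface

Orientations are given as a unit quaternion [w, x, y, z].
In Python, from bench import manip, imaging gives the robot as it stands.
- The arm moves only by the tool servo_tool, never from a script. Its argument "deltas" is a list that holds one entry, the list of rows, each a list of 7 numbers: the turn, a rotation vector about the tool's x, y, z in degrees, then the shift along the tool's x, y, z in cm, then the opening, from 0 (shut) to 1 (fully open). In form: [[[ax, ay, az, dx, dy, dz, claw], ...]]. A call has 1 to 12 rows; each row is the pose to reach, as a shift and turn from the pose commanded when the call began, along the tool's axes at that moment; what a row does not reach only later rows make up. A row lasts 1/8 s, in which the tool goes at most 62.5 mm and 10.7 degrees, less where a joint would pass 70% of its speed; a pose out of reach is approached as far as the arm can. A call with a gripper value outside its range is refused whole. The fingers move at their own pace and stop on an object; "force" is the grip in N (left out, the last holds). Time passes only in rows, so rows that repeat a pose let the fingers close. It gives the time, the measured TCP pose, the force and the opening at its end, in the units of the state.
- manip.state(): the state, without advancing time (a new reading comes with each control period).
- imaging.camera(name): name is "side" or "top" or "wrist"; returns a dict with "image" (420x560x3 uint8, red, green, blue), "vertical_fov" (degrees; the focal length in pixels is half the picture's height over the tangent of half this angle, whatever the lens; pixels are square), "cx", "cy" (the principal point, pixels), "position" and "orientation" of the camera in the world. Camera axes: x right, y down, z forward; pixel columns grow to the right and rows downward; lengths in m; the calibration is good to about 2 mm. A picture is of the moment at which its call begins. There is no depth.
- manip.hand_in(): hands the job in, once; it reports no verdict.
The state is a dict: "time_s": time; "joint_pos": joint angles; "joint_velocities": joint speeds; "joint_torque": joint torques, N m; "tool_pos": TCP position; "tool_rot": TCP orientation; "force": force on the tool from outside, world axes, zero at the start; "wrist_torque": the same for the moment, N m; "gripper_width": finger opening in m.
Only numpy, scipy, OpenCV 4.12 (cv2) and the standard library are available. Lean on these libraries where they do the work, as an engineer would, in place of code of your own. Each camera call takes 0.05 s, during which the arm holds its last target. There are 200 camera calls.

## Task

Push the wooden-framed board across the measuring board until it sits square and flush in the corner of both fences, the clamp still open. Then swing the spring-return cam lever up until it stands straight upright, the cam's highest lift, so that the foot presses the frame down, and finish still holding the lever there, because it falls open when let go. Leave the other things on the counter where they are.

Things in the scene. Friction and masses are not known exactly. Their poses are not given: they have to be found in the camera images.
- measuring_board: Fixed measuring board: flat grey bed 270 x 410 mm, its top 18 mm above the counter, two aluminium fences on it (16 mm thick, 20 mm high above the bed, black scale marks on top) forming a corner at far left, and a steel cam strap clamp outside the side fence. Origin on the counter; fence_corner lies at x +100, y +80, z +18 mm from it. x points away from the robot, y left, z up.
- fence_corner (a point): Inner corner of the two fences, at bed height; axes as measuring_board. The far fence's inner face is the plane x = 0 (from y = -280 to +8 mm), the side fence's inner face the plane y = 0 (from x = -170 to 0). The clamp stands within x = -101 to -39, y = -30 to +100 mm, up to 85 mm above the bed, besides its lever.
- board_center (a point): Centre (half-way up) of the loose wooden-framed white dry-wipe board, about 0.28 kg, flat on the bed: 150 mm along its x, 200 mm along its y, 14 mm thick, frame 20 mm wide all round. Axes along those of fence_corner within 0.2 rad at the start. It is slid, not lifted. Fully home, this point is 75 mm from the far fence and 100 mm from the side fence.
- board_corner (a point): Lower outer corner of the framed board that goes into the fence corner (its +x, +y corner: 75 and 100 mm from its centre, on its underside). Fully home it coincides with fence_corner.
- framed_board: The same framed board; origin at the centre of its underside, axes as board_center.
- lever_angle (a joint): Lever angle, rad: 0 = open, lying out to the left (+y of fence_corner), 10 degrees above level; grows as it swings up; 1.40 = straight up, highest lift of the eccentric; past it the lift falls again, stop at 2.10. Return spring and friction: about 2 N at the grip to start it, 4 to 5 N at upright; let go, it drops back to about 0.45. It starts between 0 and 0.25.
- cam_axis (a point): Centre of the lever's pivot, 18 mm above the bed, at x = -70, y = +70 mm from fence_corner. The hinge axis is level, along fence_corner's x. Axes as fence_corner.
- cam_lever: The cam with its lever, turning as one about cam_axis, where its origin lies; x along the hinge axis, y and z turn with the lever.
- lever_grip (a point): Lever: 10 mm round steel rod ending in a black cylindrical cross grip, 28 mm in diameter and 36 mm long, parallel to the hinge axis. This point is the grip's centre, 130 mm from cam_axis. The grip's flat ends (36 mm apart along fence_corner's x) can be pinched from above and it turns between the fingers.
- press_foot: Rubber-tipped, spring-loaded foot of the clamp, 18 mm in diameter, at about x = -70, y = -14 mm from fence_corner; origin at the centre of its lower face, 16 to 19 mm above the bed before the start of work. It comes down on the frame's left rail as the lever rises; with the board home and the lever upright it presses with about 6 N.
- glue_a: Bystander: white glue bottle, 42 mm across, 135 mm tall, standing on the counter beyond the far fence; origin under its centre.
- glue_b: Bystander: another such glue bottle, 42 mm across, 135 mm tall, beyond the far fence; origin under its centre.
- crayons_a: Bystander: flat crayon pack 70 x 92 x 22 mm on the counter right of the bed; origin under its centre.
- crayons_b: Bystander: another such pack, lying on crayons_a.
- eraser: Bystander: white eraser 22 x 45 x 12 mm on the bed's near left part; origin under its centre.
- ruler: Bystander: wooden ruler 30 x 300 x 4 mm on the counter beyond the far fence; origin under its centre.
- notebook: Bystander: spiral notebook 210 x 150 x 12 mm on the counter left of the bed; origin under its centre.
Not all that is in view belongs to the job. What is meant by the framed_board is not green or pink, and is the larger of those in its own colour.

How it is judged:
By the outcome, as a careful person would: the job done as asked, in the order asked, and still so for the second after the job is handed in, while the arm keeps its last pose, push and grip.
It also fails if it takes over 61 s, if anything falls off the work surface, if the arm or the gripper's body presses on something with over 40 N, if the wrist force passes 120 N, or if a joint passes its speed limit or range.

## Working session

There is one attempt and no reset: what is moved stays moved. The work goes in short steps, Python scripts to look and compute and a tool call to move; the robot and the scene stay as the last step left them, time stands still between calls to the robot, and variables do not carry over. Pictures are saved under pics/ and viewed, about 8 in all and at most 12, crops included, and the job is handed in when it is done.

Besides the shell and the picture viewer there is one more tool, called after "Emit:" as name(argument=value, ...) on one line, values as JSON. servo_tool: Moves the arm, as the interface text tells. Its arguments: {"type":"object","properties":{"deltas":{"type":"array"},"force":{"type":"number"}},"required":["deltas"]}

```bash
ls; mkdir -p pics
cat > h.py <<'E'
import numpy as np, cv2
from bench import manip, imaging
from scipy.spatial.transform import Rotation as R
def q2R(q): return R.from_quat([q[1],q[2],q[3],q[0]]).as_matrix()
def snap(n,f):
    c=imaging.camera(n); cv2.imwrite(f'pics/{f}.png',c['image'][:,:,::-1]); np.save(f'pics/{f}.npy',c,allow_pickle=True); return c
def load(f): return np.load(f'pics/{f}.npy',allow_pickle=True).item()
def foc(c): return c['image'].shape[0]/2/np.tan(np.radians(c['vertical_fov'])/2)
def ray(c,u,v):
    f=foc(c); return q2R(c['orientation'])@np.array([(u-c['cx'])/f,(v-c['cy'])/f,1])
def at(c,u,v,z):
    d=ray(c,u,v);p=np.array(c['position']);return p+d*(z-p[2])/d[2]
def proj(c,p):
    q=q2R(c['orientation']).T@(np.array(p)-c['position']);f=foc(c);return np.array([c['cx']+f*q[0]/q[2],c['cy']+f*q[1]/q[2]])
E
python3 - <<'E'
from h import *
for n in('top','side'):
    c=snap(n,n+'0');print(n,{k:v for k,v in c.items() if k!='image'})
print(manip.state(),manip.grip_depth)
a=[cv2.imread(f'pics/{n}0.png') for n in('top','side')]
E
```

```text
pics
top {'vertical_fov': 51.92396200149157, 'cx': 278.1522889098999, 'cy': 205.71472963535425, 'position': array([ 0.32847454, -0.02028595,  1.12250754]), 'orientation': array([-0.05608532,  0.71246381, -0.69712198,  0.05719007])}
side {'vertical_fov': 57.74417174737497, 'cx': 276.6937069712019, 'cy': 203.48815782475512, 'position': array([ 0.28053857, -0.54985859,  0.8042441 ]), 'orientation': array([-0.3250048 ,  0.92148578, -0.20109303,  0.06926351])}
{'time_s': 0.1, 'joint_pos': array([ 1.17295534e+00,  4.23777938e-01,  1.63057778e+00,  2.79334876e-06,
        1.08859367e+00, -1.90184975e-02]), 'joint_velocities': array([ 7.00309536e-04, -1.88110106e-03, -3.72953595e-03, -1.33423753e-03,
       -1.94997725e-06, -5.87912226e-04]), 'joint_torque': array([-9.42306215e-04, -5.45611954e+01, -2.74322069e+01,  6.44204859e-02,
        1.87440118e-02, -3.75275056e-05]), 'tool_pos': array([0.23094019, 0.58024702, 0.22198505]), 'tool_rot': array([-1.41581241e-04,  1.88281297e-01,  9.82114908e-01, -6.63432473e-04]), 'force': array([ 0.58635666, -1.18526162,  0.6060497 ]), 'wrist_torque': array([-0.04292591,  0.02712597, -0.0334147 ]), 'gripper_width': 0.08750481967950476} 0.0187
```

View pics/top0.png

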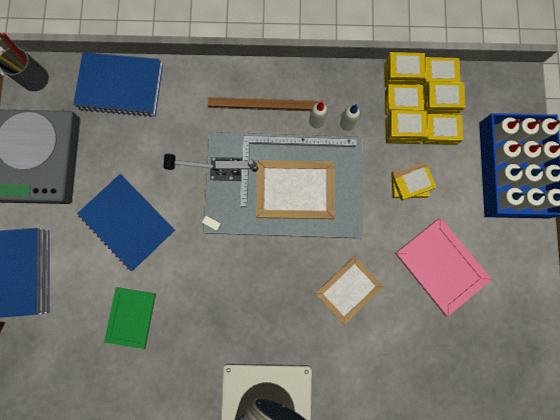

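View pics/side0.png

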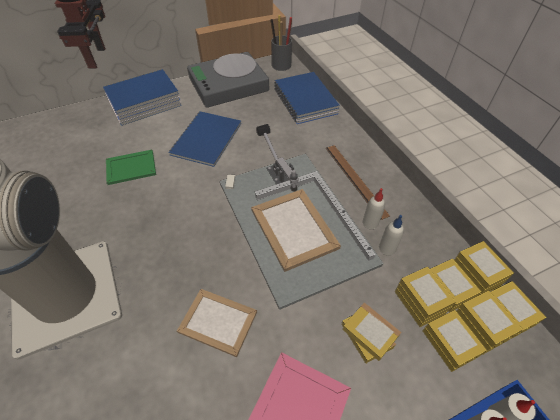

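The top view shows two wooden-framed boards. The larger is at (295,190), on the measuring board. The smaller is at (349,290), on the counter. The green (130,318) and pink (443,267) ones are ruled out by colour. The larger one on the bed fits the description, and I'll confirm it in an enlarged crop.

Run:
```python
from h import *
a=cv2.imread('pics/top0.png')[120:250,150:380]
cv2.imwrite('pics/crop1.png',cv2.resize(a,None,fx=3.4,fy=3.4,interpolation=cv2.INTER_CUBIC))
```

```text
(no output)
```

View pics/crop1.png

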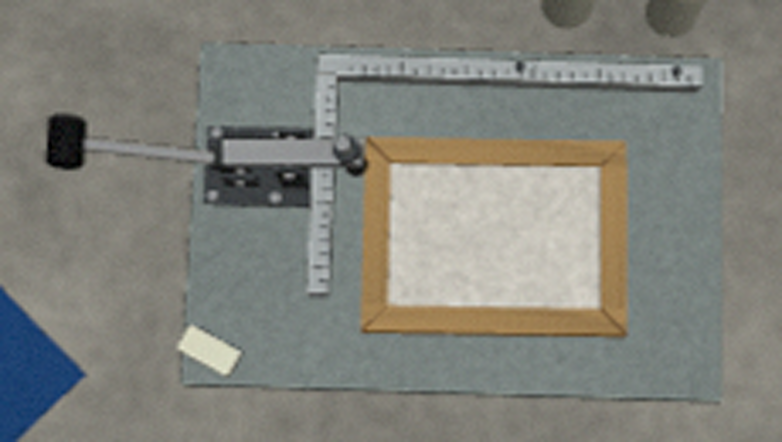

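Run:
```python
from h import *
from scipy.optimize import least_squares
c=load('top0')
P=lambda x,y:(150+(x+.5)/3.4-.5,120+(y+.5)/3.4-.5)
bed=[(203,43),(722,59),(722,401),(183,384)]
for b in bed: print('bed',at(c,*P(*b),.018).round(4))
fe=[((702,67),(.016,-.28)),((702,88),(0,-.28)),((308,293),(-.17,.016)),((328,293),(-.17,0)),((338,80),(0,0))]
def res(p):
    ct,st=np.cos(p[2]),np.sin(p[2]);o=[]
    for px,(x,y) in fe: o+=list(proj(c,[p[0]+ct*x-st*y,p[1]+st*x+ct*y,.038])-P(*px))
    for px,(x,y) in zip(bed,[(.135,.205),(.135,-.205),(-.135,-.205),(-.135,.205)]):
        x-=.1;y-=.08; o+=list(proj(c,[p[0]+ct*x-st*y,p[1]+st*x+ct*y,.018])-P(*px))
    return o
s=least_squares(res,[.45,.1,0]);p=s.x;print('fence corner,yaw',p,np.array(s.fun).reshape(-1,2).round(1).tolist())
F=R.from_euler('z',p[2]).as_matrix()[:2,:2]
W=lambda x,y:p[:2]+F@[x,y]
b=[at(c,*P(*q),.032)[:2] for q in[(366,137),(627,142),(627,335),(361,331)]]
f=[F.T@(q-p[:2]) for q in b]
print('board corners in fence', np.round(f,4).tolist(),'lens',[np.linalg.norm(b[i]-b[(i+1)%4]).round(4) for i in range(4)])
g=at(c,*P(66,142),.018+.018+.13*np.sin(.17+.12));print('grip',g, F.T@(g[:2]-p[:2]))
e=at(c,*P(66,142),.05);print(e,F.T@(e[:2]-p[:2]))
print('cam axis',W(-.07,.07),'grip upright z',.036+.13)
ec=at(c,*P(210,350),.03)[:2];print('eraser f',F.T@(ec-p[:2]))
st=manip.state();print(q2R(st['tool_rot']))
# side check
s=load('side0')
for nm,q in [('corner',(0,0,.038)),('fend',(0,-.28,.038)),('send',(-.17,0,.038))]: print(nm,proj(s,[*W(*q[:2]),q[2]]))
```

```text
bed [0.7014 0.1676 0.018 ]
bed [ 0.6975 -0.2395  0.018 ]
bed [ 0.4291 -0.2369  0.018 ]
bed [0.4331 0.1701 0.018 ]
fence corner,yaw [ 0.6680852   0.05326723 -0.00533992] [[2.6, 0.6], [2.6, 0.3], [2.4, 1.3], [2.8, 1.5], [2.3, -0.2], [-3.9, -0.9], [-2.8, -1.5], [-2.5, -1.0], [-3.7, -0.4]]
board corners in fence [[-0.0435, -0.0167], [-0.0419, -0.2167], [-0.1911, -0.2176], [-0.1935, -0.0181]] lens [np.float64(0.2001), np.float64(0.1492), np.float64(0.1996), np.float64(0.15)]
grip [0.60455577 0.25544144 0.07317379] [-0.06460811  0.20183209]
[0.61065283 0.26153068 0.05      ] [-0.05854366  0.2079538 ]
cam axis [0.59845999 0.12364002] grip upright z 0.166
eraser f [-0.21069083  0.09464109]
[[-9.29100266e-01  3.69827549e-01 -5.27921947e-04]
 [ 3.69827925e-01  9.29099426e-01 -1.24981965e-03]
 [ 2.82742411e-05 -1.35644804e-03 -9.99999080e-01]]
corner [314.77638453 176.86689886]
fend [371.40642745 257.88662991]
send [257.29552054 196.58204336]
```

```bash
cat > fit.py <<'E'
from h import *
from scipy.optimize import least_squares
c=load('top0')
P=lambda x,y:(150+(x+.5)/3.4-.5,120+(y+.5)/3.4-.5)
fe=[((702,67),(.016,-.28)),((702,88),(0,-.28)),((308,293),(-.17,.016)),((328,293),(-.17,0)),((338,80),(0,0))]
bed=[(203,43),(722,59),(722,401),(183,384)]
def res(p):
    ct,st=np.cos(p[2]),np.sin(p[2]);o=[]
    for px,(x,y) in fe: o+=list(proj(c,[p[0]+ct*x-st*y,p[1]+st*x+ct*y,.038])-P(*px))
    for px,(x,y) in zip(bed,[(.135,.205),(.135,-.205),(-.135,-.205),(-.135,.205)]):
        x+=p[3];y+=p[4]; o+=list(proj(c,[p[0]+ct*x-st*y,p[1]+st*x+ct*y,.018])-P(*px))
    return o
s=least_squares(res,[.45,.1,0,-.1,-.08]);p=s.x
F=R.from_euler('z',p[2]).as_matrix()[:2,:2]
W=lambda x,y:p[:2]+F@[x,y]
inv=lambda q:F.T@(np.array(q)[:2]-p[:2])
E
python3 - <<'E'
from fit import *
print('fence corner,yaw',p,np.array(s.fun).reshape(-1,2).round(1).tolist())
b=[at(c,*P(*q),.032)[:2] for q in[(366,137),(627,142),(627,335),(361,331)]]
f=[inv(q) for q in b]
print('board corners in fence', np.round(f,4).tolist())
for an in (0,.12,.25):
  t=an+.1745; g=np.array([*W(-.07,.07+.13*np.cos(t)),.036+.13*np.sin(t)]);print(an,g,proj(c,g),P(66,142))
print('cam axis',W(-.07,.07))
ec=at(c,*P(210,350),.03)[:2];print('eraser f',inv(ec))
sd=load('side0')
for nm,q in [('corner',(0,0,.038)),('fend',(0,-.28,.038)),('send',(-.17,0,.038))]: print(nm,proj(sd,[*W(*q[:2]),q[2]]))
a=cv2.imread('pics/side0.png')[115:285,210:400]
cv2.imwrite('pics/crop2.png',cv2.resize(a,None,fx=3.4,fy=3.4,interpolation=cv2.INTER_CUBIC))
E
```

```text
fence corner,yaw [ 0.67028861  0.0596397  -0.00920628 -0.10406035 -0.09528493] [[0.2, 0.1], [0.2, -0.1], [-0.3, 0.4], [0.1, 0.6], [-0.1, -1.1], [-0.5, -0.3], [0.5, -0.3], [0.6, 0.2], [-0.6, 0.3]]
board corners in fence [[-0.0456, -0.0232], [-0.0432, -0.2233], [-0.1924, -0.2248], [-0.1956, -0.0252]]
0 [0.60211463 0.25830149 0.05857005] [169.29066916 163.824186  ] (169.05882352941177, 161.41176470588235)
0.12 [0.60208128 0.25467905 0.07373398] [169.24706959 162.31982043] (169.05882352941177, 161.41176470588235)
0.25 [0.60202659 0.24873797 0.08954248] [170.07746942 160.73332281] (169.05882352941177, 161.41176470588235)
cam axis [0.60093601 0.13028116]
eraser f [-0.21319982  0.08743329]
corner [314.38840808 175.07005536]
fend [370.28326843 255.54481764]
send [257.03733058 194.45065935]
```

View pics/crop2.png

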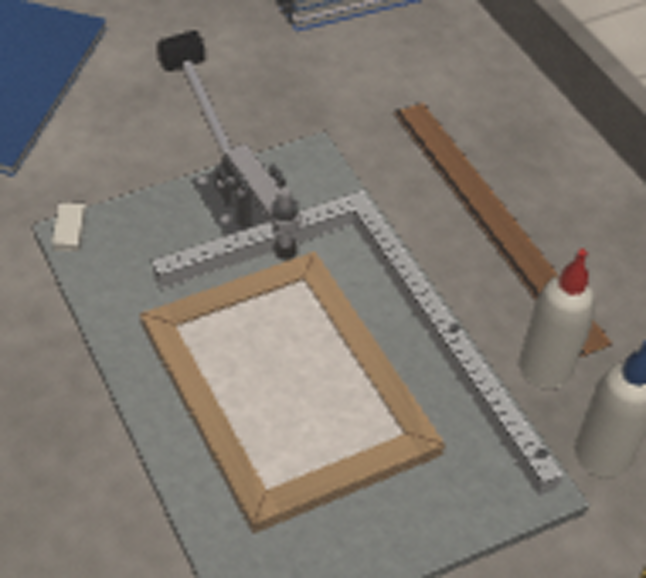

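The side crop confirms the larger wooden frame lies on the bed. Its inner corner (310,255) is just short of the foot (285,245), and the lever grip is at (181,50). The fence fit is good to about 1 px, and the board must travel about +44 mm in x and +24 mm in y.

```bash
cat > go.py <<'E'
from fit import *
import sys
# usage: go.py fx fy z jawangle(deg, fence frame): delta in tool axes
fx,fy,z,ang=map(float,sys.argv[1:5])
st=manip.state();T=q2R(st['tool_rot'])
a=np.radians(ang)+p[2]; y=np.array([np.cos(a),np.sin(a),0]); zt=np.array([0,0,-1.]); G=np.stack([np.cross(y,zt),y,zt],1)
rv=np.degrees(R.from_matrix(T.T@G).as_rotvec()); d=T.T@(np.array([*W(fx,fy),z])-st['tool_pos'])*100
print('turn',rv.round(2),'shift',d.round(2),'now fence',inv(st['tool_pos']).round(4),st['tool_pos'][2].round(4),'target',W(fx,fy))
E
python3 go.py -.222 -.124 .13 90
python3 - <<'E'
from fit import *
sd=load('side0')
Q=lambda x,y:(210+(x+.5)/3.4-.5,115+(y+.5)/3.4-.5)
for q in [(550,385),(608,475)]: print('bottle',inv(at(sd,*Q(*q),0)))
E
```

```text
turn [-8.000e-02 -2.000e-02 -2.118e+01] shift [-43.85 -51.69   9.27] now fence [-0.4441  0.5165] 0.222 target [ 0.44715646 -0.06231128]
bottle [ 0.06680982 -0.1946276 ]
bottle [ 0.06143598 -0.27878401]
```

Emit:
servo_tool(deltas=[[[0, 0, -10, -20, -23.5, 4.2, 0.8], [0, 0, -21.2, -43.85, -51.7, 9.2, 0.8], [0, 0, -21.2, -43.85, -51.7, 9.2, 0.8], [0, 0, -21.2, -43.85, -51.7, 9.2, 0.8], [0, 0, -21.2, -43.85, -51.7, 9.2, 0.8], [0, 0, -21.2, -43.85, -51.7, 9.2, 0.8], [0, 0, -21.2, -43.85, -51.7, 9.2, 0.8], [0, 0, -21.2, -43.85, -51.7, 9.2, 0.8], [0, 0, -21.2, -43.85, -51.7, 9.2, 0.8], [0, 0, -21.2, -43.85, -51.7, 9.2, 0.8], [0, 0, -21.2, -43.85, -51.7, 9.2, 0.8], [0, 0, -21.2, -43.85, -51.7, 9.2, 0.8]]])

```text
time_s: 1.6
tool_pos: [0.4482, -0.0651, 0.1302]
tool_rot: [0.0, 0.007, 1.0, -0.0]
force: [0.2, -0.2, 0.0]
gripper_width: 0.0703
```

```bash
python3 go.py -.222 -.124 .024 90; python3 -c "
from h import *
s=manip.state();print(s['time_s'],s['force'],s['joint_velocities'].round(2),q2R(s['tool_rot']).round(3));snap('wrist','w1')"
```

```text
turn [-0.02  0.01 -0.29] shift [ 0.11  0.28 10.62] now fence [-0.221  -0.1268] 0.1302 target [ 0.44715646 -0.06231128]
1.6 [ 0.17351898 -0.23942959  0.043703  ] [ 0.08 -0.02  0.04  0.02  0.02  0.05] [[-1.     0.014  0.   ]
 [ 0.014  1.    -0.   ]
 [-0.    -0.    -1.   ]]
```

View pics/w1.png

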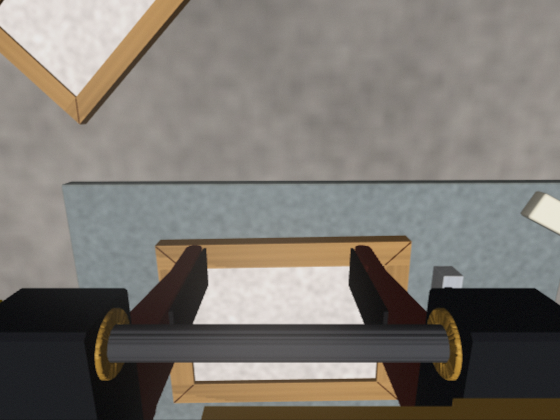

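The wrist picture shows the board's near edge running from (158,243) to (411,240), with the fingertips at (190,250) and (370,250) inside its span. The smaller frame is at upper left, off the bed.

```bash
python3 -c "
from fit import *
w=load('w1')
for q in [(158,243),(411,240)]: print(inv(at(w,*q,.032)))
for q in [(66,184),(445,183)]: print('bed',inv(at(w,*q,.018)))"
```

```text
[-0.1963281  -0.22050081]
[-0.19791848 -0.02329383]
bed [-0.2406889  -0.29307047]
bed [-0.24012297  0.00433435]
```

Emit:
servo_tool(deltas=[[[0, 0, 0, 0.1, 0.2, 5, 0.8], [0, 0, 0, 0.1, 0.2, 9, 0.8], [0, 0, 0, 0.1, 0.2, 10.4, 0.8], [0, 0, 0, 0.1, 0.2, 10.6, 0.8], [0, 0, 0, 0.1, 0.2, 10.6, 0.8], [0, 0, 0, 0.1, 0.2, 10.6, 0.8]]])

```text
time_s: 2.4
tool_pos: [0.4473, -0.0598, 0.0258]
tool_rot: [0.001, 0.004, 1.0, -0.0]
force: [-0.5, 0.4, 0.3]
gripper_width: 0.0699
```

Emit:
servo_tool(deltas=[[[0, 0, 0, -0.5, 0, 0.1, 0.8], [0, 0, 0, -1.0, 0, 0.1, 0.8], [0, 0, 0, -1.5, 0, 0.1, 0.8], [0, 0, 0, -2.0, 0, 0.1, 0.8], [0, 0, 0, -2.5, 0, 0.1, 0.8], [0, 0, 0, -3.0, 0, 0.1, 0.8], [0, 0, 0, -3.5, 0, 0.1, 0.8], [0, 0, 0, -4.0, 0, 0.1, 0.8], [0, 0, 0, -4.5, 0, 0.1, 0.8], [0, 0, 0, -4.9, 0, 0.1, 0.8], [0, 0, 0, -5.2, 0, 0.1, 0.8], [0, 0, 0, -5.4, 0, 0.1, 0.8]]])

```text
time_s: 3.9
tool_pos: [0.5004, -0.0603, 0.0237]
tool_rot: [-0.0, 0.004, 1.0, 0.0]
force: [-3.0, 0.7, -0.4]
gripper_width: 0.0704
```

Emit:
servo_tool(deltas=[[[0, 0, 0, -0.1, 0, 0, 0.8], [0, 0, 0, -0.2, 0, 0, 0.8], [0, 0, 0, -0.3, 0, 0, 0.8], [0, 0, 0, -0.4, 0, 0, 0.8], [0, 0, 0, -0.4, 0, 0, 0.8]]])

```text
time_s: 4.53
tool_pos: [0.5046, -0.0603, 0.0237]
tool_rot: [0.0, 0.004, 1.0, -0.0]
force: [-1.4, 0.4, -1.2]
gripper_width: 0.0702
```

```bash
python3 go.py -.160 -.124 .024 90
```

```text
turn [-0.    0.03  0.02] shift [-0.45 -0.25 -0.03] now fence [-0.1645 -0.1215] 0.0237 target [ 0.50915383 -0.06288206]
```

Emit:
servo_tool(deltas=[[[0, 0, 0, -0.1, 0, 0, 0.8], [0, 0, 0, -0.2, 0, 0, 0.8], [0, 0, 0, -0.3, 0, 0, 0.8], [0, 0, 0, -0.4, 0, 0, 0.8], [0, 0, 0, -0.4, 0, 0, 0.8]]])

```text
time_s: 5.15
tool_pos: [0.5072, -0.0603, 0.0236]
tool_rot: [-0.001, 0.004, 1.0, 0.0]
force: [-5.4, -0.6, 4.9]
gripper_width: 0.0702
```

Emit:
servo_tool(deltas=[[[0, 0, 0, -0.05, 0, 0, 0.8], [0, 0, 0, -0.1, 0, 0, 0.8], [0, 0, 0, -0.15, 0, 0, 0.8], [0, 0, 0, -0.15, 0, 0, 0.8]]])

```text
time_s: 5.65
tool_pos: [0.5072, -0.0602, 0.0234]
tool_rot: [-0.003, 0.004, 1.0, 0.0]
force: [-10.1, -0.5, 7.1]
gripper_width: 0.0704
```

Emit:
servo_tool(deltas=[[[0, 0, 0, 1, 0, 0, 0.8], [0, 0, 0, 1.5, 0, -0.2, 0.8], [0, 0, 0, 2, 0, -5, 0.8], [0, 0, 0, 2, 0, -10.5, 0.8], [0, 0, 0, 2, 0, -10.5, 0.8], [0, 0, 0, 2, 0, -10.5, 0.8]]])

```text
time_s: 6.4
tool_pos: [0.49, -0.0602, 0.1287]
tool_rot: [0.001, 0.004, 1.0, -0.0]
force: [0.0, 0.3, 0.8]
gripper_width: 0.0706
```

```bash
python3 go.py -.08 -.252 .13 0
```

```text
turn [5.000e-02 6.000e-02 9.002e+01] shift [ -9.92 -13.06  -0.11] now fence [-0.1792 -0.1215] 0.1287 target [ 0.58797205 -0.19161313]
```

Emit:
servo_tool(deltas=[[[0, 0, 10, -1.1, -1.5, 0, 0.8], [0, 0, 20, -2.2, -3, 0, 0.8], [0, 0, 30, -3.3, -4.5, 0, 0.8], [0, 0, 40, -4.4, -6, 0, 0.8], [0, 0, 50, -5.5, -7.5, 0, 0.8], [0, 0, 60, -6.6, -9, 0, 0.8], [0, 0, 70, -7.7, -10.5, 0, 0.8], [0, 0, 80, -8.8, -12, 0, 0.8], [0, 0, 90, -9.9, -13.05, 0, 0.8], [0, 0, 90, -9.9, -13.05, 0, 0.8], [0, 0, 90, -9.9, -13.05, 0, 0.8]]])

```text
time_s: 7.78
tool_pos: [0.5865, -0.191, 0.1273]
tool_rot: [-0.001, 0.709, 0.705, -0.001]
force: [-0.5, 0.1, 0.4]
gripper_width: 0.0706
```

```bash
python3 go.py -.08 -.252 .025 0; python3 -c "
from fit import *
snap('wrist','w2');snap('top','t2')
a=cv2.imread('pics/w2.png');b=cv2.imread('pics/t2.png')[110:250,190:370]
b=cv2.resize(b,None,fx=3,fy=3,interpolation=cv2.INTER_CUBIC)
a=cv2.resize(a,None,fx=.75,fy=.75);o=np.zeros((420,800,3),np.uint8);o[:315,:380]=a[:,40:];o[:,380:]=b[:,:420];cv2.imwrite('pics/v5.png',o)"
```

```text
turn [-0.14 -0.05  0.22] shift [-0.07  0.17 10.23] now fence [-0.0814 -0.2514] 0.1273 target [ 0.58797205 -0.19161313]
```

View pics/v5.png

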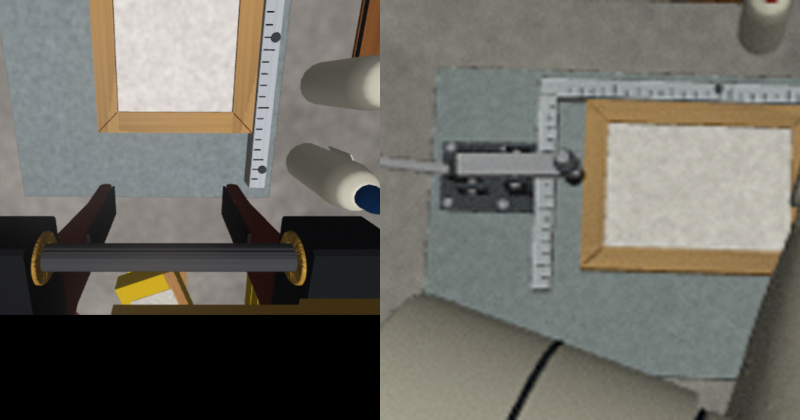

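The composite shows the board against the far fence. About 22 mm is still open to the side fence, and the fingers stand ready off its right edge.

Emit:
servo_tool(deltas=[[[0, 0, 0.2, 0, 0.1, 5, 0.8], [0, 0, 0.2, 0, 0.1, 9, 0.8], [0, 0, 0.2, 0, 0.1, 10.1, 0.8], [0, 0, 0.2, 0, 0.1, 10.3, 0.8], [0, 0, 0.2, 0, 0.1, 10.3, 0.8], [0, 0, 0.2, 0, 0.1, 10.3, 0.8]]])

```text
time_s: 8.62
tool_pos: [0.5897, -0.1919, 0.0272]
tool_rot: [0.001, 0.711, 0.703, 0.001]
force: [-1.0, -0.1, -0.4]
gripper_width: 0.0701
```

Emit:
servo_tool(deltas=[[[0, 0, 0, 0.5, 0, 0, 0.8], [0, 0, 0, 1.0, 0, 0, 0.8], [0, 0, 0, 1.4, 0, 0, 0.8], [0, 0, 0, 1.8, 0, 0, 0.8], [0, 0, 0, 2.2, 0, 0, 0.8], [0, 0, 0, 2.6, 0, 0, 0.8], [0, 0, 0, 2.9, 0, 0, 0.8], [0, 0, 0, 3.2, 0, 0, 0.8], [0, 0, 0, 3.4, 0, 0, 0.8], [0, 0, 0, 3.5, 0, 0, 0.8]]])

```text
time_s: 9.88
tool_pos: [0.5891, -0.1565, 0.0257]
tool_rot: [0.0, 0.711, 0.703, -0.0]
force: [-1.2, -3.5, 1.3]
gripper_width: 0.0703
```

Emit:
servo_tool(deltas=[[[0, 0, 0, 0.1, 0, 0, 0.8], [0, 0, 0, 0.2, 0, 0, 0.8], [0, 0, 0, 0.3, 0, 0, 0.8], [0, 0, 0, 0.4, 0, 0, 0.8], [0, 0, 0, 0.4, 0, 0, 0.8]]])

```text
time_s: 10.5
tool_pos: [0.5892, -0.1525, 0.0257]
tool_rot: [-0.0, 0.711, 0.703, 0.0]
force: [-1.3, -2.9, 1.7]
gripper_width: 0.0705
```

```bash
python3 go.py -.08 -.21 .024 0
```

```text
turn [-0.   -0.01 -0.18] shift [ 0.28 -0.08  0.17] now fence [-0.0792 -0.2128] 0.0257 target [ 0.58835871 -0.14961491]
```

Emit:
servo_tool(deltas=[[[0, 0, 0, 0.1, 0, 0, 0.8], [0, 0, 0, 0.2, 0, 0, 0.8], [0, 0, 0, 0.3, 0, 0, 0.8], [0, 0, 0, 0.3, 0, 0, 0.8]]])

```text
time_s: 11.0
tool_pos: [0.5892, -0.1494, 0.0257]
tool_rot: [-0.0, 0.711, 0.703, 0.0]
force: [-1.4, -3.2, 2.7]
gripper_width: 0.07
```

Emit:
servo_tool(deltas=[[[0, 0, 0, 0.05, 0, 0, 0.8], [0, 0, 0, 0.1, 0, 0, 0.8], [0, 0, 0, 0.15, 0, 0, 0.8], [0, 0, 0, 0.15, 0, 0, 0.8]]])

```text
time_s: 11.5
tool_pos: [0.5892, -0.1491, 0.0257]
tool_rot: [0.001, 0.711, 0.703, -0.0]
force: [-1.8, -8.9, 0.5]
gripper_width: 0.0703
```

Emit:
servo_tool(deltas=[[[0, 0, 0, 0.1, 0, 0, 0.8], [0, 0, 0, 0.1, 0, 0, 0.8], [0, 0, 0, -1.5, 0, 0, 0.8], [0, 0, 0, -2, 0, -5, 0.8], [0, 0, 0, -2, 0, -10, 0.8], [0, 0, 0, -2, 0, -10.5, 0.8], [0, 0, 0, -2, 0, -10.5, 0.8]]])

```text
time_s: 12.38
tool_pos: [0.5889, -0.168, 0.1306]
tool_rot: [0.0, 0.712, 0.703, 0.0]
force: [1.0, -0.0, -0.6]
gripper_width: 0.0704
```

```bash
python3 go.py -.182 -.12 .12 90
```

```text
turn [ 4.000e-02  0.000e+00 -9.019e+01] shift [ 10.8  -10.31   1.06] now fence [-0.0792 -0.2284] 0.1306 target [ 0.48719159 -0.0586797 ]
```

Emit:
servo_tool(deltas=[[[0, 0, -10, 1.2, -1.2, 0, 0.8], [0, 0, -20, 2.4, -2.4, 0, 0.8], [0, 0, -30, 3.6, -3.6, 0, 0.8], [0, 0, -40, 4.8, -4.8, 0, 0.8], [0, 0, -50, 6, -6, 0, 0.8], [0, 0, -60, 7.2, -7.2, 0, 0.8], [0, 0, -70, 8.4, -8.4, 0, 0.8], [0, 0, -80, 9.6, -9.6, 0, 0.8], [0, 0, -90.2, 10.8, -10.4, 1, 0.8], [0, 0, -90.2, 10.8, -10.4, 1, 0.8], [0, 0, -90.2, 10.8, -10.4, 1, 0.8]]])

```text
time_s: 13.75
tool_pos: [0.4863, -0.0589, 0.1201]
tool_rot: [-0.001, 0.006, 1.0, 0.0]
force: [1.7, -0.6, 0.5]
gripper_width: 0.0703
```

```bash
python3 go.py -.18 -.12 .024 90
```

```text
turn [ 0.01 -0.06 -0.16] shift [-0.3   0.03  9.61] now fence [-0.1829 -0.1203] 0.1201 target [ 0.4891915  -0.05869811]
```

Emit:
servo_tool(deltas=[[[0, 0, -0.2, 0, 0, 5, 0.8], [0, 0, -0.2, 0, 0, 9, 0.8], [0, 0, -0.2, 0, 0, 9.5, 0.8], [0, 0, -0.2, 0, 0, 9.5, 0.8], [0, 0, -0.2, -0.6, 0, 9.5, 0.8], [0, 0, -0.2, -1.2, 0, 9.5, 0.8], [0, 0, -0.2, -1.7, 0, 9.5, 0.8], [0, 0, -0.2, -2.0, 0, 9.5, 0.8], [0, 0, -0.2, -2.1, 0, 9.5, 0.8], [0, 0, -0.2, -2.1, 0, 9.5, 0.8]]])

```text
time_s: 15.0
tool_pos: [0.5071, -0.0589, 0.0256]
tool_rot: [-0.0, 0.003, 1.0, 0.0]
force: [0.6, -0.2, 0.5]
gripper_width: 0.0701
```

Emit:
servo_tool(deltas=[[[0, 0, 0, -0.1, 0, 0, 0.8], [0, 0, 0, -0.2, 0, 0, 0.8], [0, 0, 0, -0.25, 0, 0, 0.8], [0, 0, 0, -0.25, 0, 0, 0.8]]])

```text
time_s: 15.5
tool_pos: [0.5073, -0.0588, 0.0253]
tool_rot: [-0.002, 0.003, 1.0, 0.0]
force: [-7.3, -0.1, 5.7]
gripper_width: 0.0706
```

Emit:
servo_tool(deltas=[[[0, 0, 0, 1, 0, 0, 0.8], [0, 0, 0, 1.5, 0, -0.3, 0.8], [0, 0, 0, 2, 0, -5.5, 0.8], [0, 0, 0, 2, 0, -11, 0.8], [0, 0, 0, 2, 0, -16, 0.9], [0, 0, 0, 2, 0, -16, 0.9]]])

```text
time_s: 16.25
tool_pos: [0.4926, -0.0593, 0.1897]
tool_rot: [0.004, 0.003, 1.0, -0.001]
force: [-0.4, -0.5, -0.3]
gripper_width: 0.0789
```

```bash
python3 go.py -.07 .2 .165 0
```

```text
turn [ 0.35  0.46 90.23] shift [-10.76  32.02   2.53] now fence [-0.1766 -0.1206] 0.1897 target [0.60213281 0.26027566]
```

Emit:
servo_tool(deltas=[[[0, 0, 10, -1, 3.5, 0, 0.9], [0, 0, 20, -2, 7, 0, 0.9], [0, 0, 30, -3.5, 10.5, 0, 0.9], [0, 0, 40, -5, 14, 0, 0.9], [0, 0, 50, -6, 17.5, 0, 0.9], [0, 0, 60, -7, 21, 0, 0.9], [0, 0, 70, -8.5, 24.5, 0.5, 0.9], [0, 0, 80, -10, 28, 1.5, 0.9], [0, 0, 90, -10.8, 32, 2.5, 0.9], [0, 0, 90.2, -10.8, 32, 2.5, 0.9], [0, 0, 90.2, -10.8, 32, 2.5, 0.9]]])

```text
time_s: 17.62
tool_pos: [0.5986, 0.2599, 0.1594]
tool_rot: [-0.0, 0.709, 0.705, -0.001]
force: [-0.1, 0.7, 0.6]
gripper_width: 0.0788
```

```bash
python3 go.py -.07 .2 .165 0; python3 -c "
from fit import *
snap('wrist','w3');snap('top','t3');snap('side','s3')
a=cv2.imread('pics/w3.png');b=cv2.imread('pics/t3.png')[120:240,230:350]
a=cv2.resize(a,None,fx=.75,fy=.75);b=cv2.resize(b,None,fx=3,fy=3,interpolation=cv2.INTER_CUBIC);o=np.zeros((360,780,3),np.uint8);o[:315,:420]=a;o[:,420:]=b;cv2.imwrite('pics/v6.png',o)"
```

```text
turn [-0.11  0.06  0.16] shift [ 0.04  0.35 -0.56] now fence [-0.0735  0.1996] 0.1594 target [0.60213281 0.26027566]
```

View pics/v6.png

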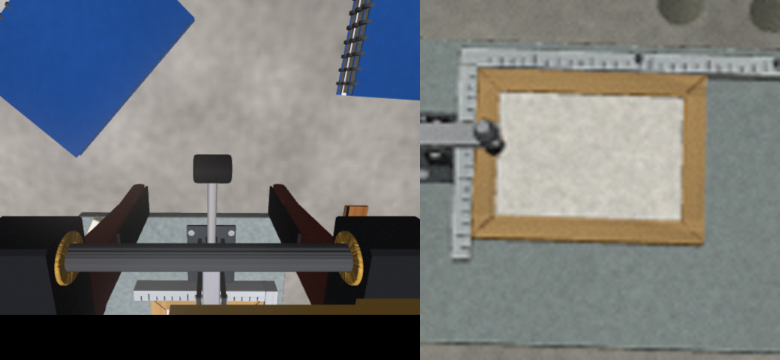

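The left panel shows the grip at v6 (212,169) with the fingers straddling it. The right panel shows the board seated in both fences and the foot above its left rail.

Run:
```python
from fit import *
w=load('w3');t=load('t3')
u,v=(212.5+.5)/.75-.5,(169+.5)/.75-.5
for an in np.arange(0,.3,.05):
  th=an+.1745; g=np.array([*W(-.07,.07+.13*np.cos(th)),.036+.13*np.sin(th)]);print(round(an,2),inv(g).round(4),g[2].round(4),'w',proj(w,g).round(1),(u,v),'top',proj(load('top0'),g).round(1))
S=lambda x,y:(230+(x-420+.5)/3-.5,120+(y+.5)/3-.5)
for q in [(478,69),(707,75),(704,244),(472,237)]: print(inv(at(t,*S(*q),.032)).round(4))
```

```text
0.0 [-0.07   0.198] 0.0586 w [282.7 213. ] (283.5, 225.5) top [169.3 163.8]
0.05 [-0.07    0.1967] 0.0649 w [282.8 217. ] (283.5, 225.5) top [169.2 163.2]
0.1 [-0.07    0.1951] 0.0712 w [282.8 221.5] (283.5, 225.5) top [169.2 162.6]
0.15 [-0.07    0.1932] 0.0774 w [282.9 226.6] (283.5, 225.5) top [169.4 161.9]
0.2 [-0.07   0.191] 0.0836 w [283.  232.3] (283.5, 225.5) top [169.6 161.3]
0.25 [-0.07    0.1885] 0.0895 w [283.1 238.6] (283.5, 225.5) top [170.1 160.7]
[0.0004 0.0003]
[ 0.0013 -0.1999]
[-0.1487 -0.1993]
[-0.1488 -0.0007]
```

The board's corners measure within about 1 mm of home. The lever is at about 0.15 rad, with the grip at fence (-70, 193, z 77 mm).

```bash
python3 go.py -.07 .1935 .0585 0
```

```text
turn [-0.01  0.01  0.02] shift [-0.56  0.28 10.22] now fence [-0.0728  0.1991] 0.1607 target [0.60207297 0.25377593]
```

Emit:
servo_tool(deltas=[[[0, 0, 0, -0.55, 0.3, 3, 0.9], [0, 0, 0, -0.55, 0.3, 7, 0.9], [0, 0, 0, -0.55, 0.3, 9.5, 0.9], [0, 0, 0, -0.55, 0.3, 10.2, 0.9], [0, 0, 0, -0.55, 0.3, 10.2, 0.9], [0, 0, 0, -0.55, 0.3, 10.2, 0.9]]])

```text
time_s: 18.52
tool_pos: [0.6034, 0.2552, 0.0601]
tool_rot: [0.0, 0.71, 0.704, 0.001]
force: [0.3, 0.2, 0.0]
gripper_width: 0.0788
```

Emit:
servo_tool(deltas=[[[0, 0, 0, 0, 0, 0, 0.3], [0, 0, 0, 0, 0, 0, 0.3], [0, 0, 0, 0, 0, 0, 0.3], [0, 0, 0, 0, 0, 0, 0.3], [0, 0, 0, 0, 0, 0, 0.3], [0, 0, 0, 0, 0, 0, 0.3]]], force=20)

```text
time_s: 19.27
tool_pos: [0.6021, 0.255, 0.0586]
tool_rot: [-0.0, 0.71, 0.704, -0.0]
force: [-1.4, 0.9, 0.7]
gripper_width: 0.0358
```

```bash
python3 go.py -.07 .1935 .0585 0
python3 - <<'E'
from fit import *
st=manip.state();print(st['force'],st['gripper_width'])
g=st['tool_pos'].copy(); f=inv(g); z=g[2]+.0187
y0,z0=f[1]-.07,z-.036; r=np.hypot(y0,z0);a0=np.arctan2(z0,y0);print('r',r,'lever',a0-.1745)
# tool +x = +y fence, tool z down; deltas from now, along arc keeping grasp offset r
for a in np.append(np.arange(a0,np.pi/2,.1),np.pi/2):
    print(round(a-.1745,2),((.13*np.cos(a)-.13*np.cos(a0))*100).round(2),(-(.13*np.sin(a)-.13*np.sin(a0))*100).round(2))
E
```

```text
turn [-0.04  0.01  0.02] shift [-0.13  0.    0.01] now fence [-0.07    0.1948] 0.0586 target [0.60207297 0.25377593]
[-1.41619665  0.88018417  0.67158516] 0.035787868656321324
r 0.1314112590615272 lever 0.14483218913150586
0.14 0.0 -0.0
0.24 -0.47 -1.21
0.34 -1.06 -2.37
0.44 -1.76 -3.47
0.54 -2.56 -4.48
0.64 -3.47 -5.42
0.74 -4.46 -6.26
0.84 -5.53 -6.99
0.94 -6.67 -7.62
1.04 -7.87 -8.12
1.14 -9.11 -8.51
1.24 -10.38 -8.77
1.34 -11.67 -8.9
1.4 -12.34 -8.92
```

Emit:
servo_tool(deltas=[[[0, 0, 0, -0.22, 0, -0.6, 0.3], [0, 0, 0, -0.47, 0, -1.21, 0.3], [0, 0, 0, -0.75, 0, -1.8, 0.3], [0, 0, 0, -1.06, 0, -2.37, 0.3], [0, 0, 0, -1.4, 0, -2.93, 0.3], [0, 0, 0, -1.76, 0, -3.47, 0.3], [0, 0, 0, -2.15, 0, -3.99, 0.3], [0, 0, 0, -2.56, 0, -4.48, 0.3], [0, 0, 0, -3.0, 0, -4.96, 0.3], [0, 0, 0, -3.47, 0, -5.42, 0.3], [0, 0, 0, -3.95, 0, -5.85, 0.3], [0, 0, 0, -4.46, 0, -6.26, 0.3]]], force=25)

```text
time_s: 20.78
tool_pos: [0.6017, 0.2104, 0.1215]
tool_rot: [-0.0, 0.71, 0.704, -0.0]
force: [-4.5, 2.4, -7.2]
gripper_width: 0.0358
```

```bash
cat > lev.py <<'E'
from fit import *
st=manip.state();print(st['time_s'],st['force'].round(1),st['gripper_width'],q2R(st['tool_rot'])[:,2].round(3))
g=st['tool_pos']; f=inv(g); z=g[2]+.0187
y0,z0=f[1]-.07,z-.036; r=np.hypot(y0,z0);a0=np.arctan2(z0,y0);print('fx',f[0].round(4),'r',r.round(4),'lever',(a0-.1745).round(3))
for a in np.append(np.arange(a0,np.pi/2,.1),np.pi/2):
    print(round(a-.1745,2),((.13*np.cos(a)-y0)*100).round(2),(-(.13*np.sin(a)-z0)*100).round(2))
E
python3 lev.py
```

```text
20.775 [-4.5  2.4 -7.2] 0.03584929507095752 [-0.001  0.    -1.   ]
fx -0.07 r 0.1314 lever 0.741
0.74 -0.09 0.11
0.84 -1.16 -0.63
0.94 -2.29 -1.25
1.04 -3.49 -1.77
1.14 -4.73 -2.16
1.24 -6.0 -2.42
1.34 -7.29 -2.56
1.4 -8.01 -2.58
```

Emit:
servo_tool(deltas=[[[0, 0, 0, -0.52, 0, -0.35, 0.3], [0, 0, 0, -1.08, 0, -0.7, 0.3], [0, 0, 0, -1.65, 0, -1.02, 0.3], [0, 0, 0, -2.22, 0, -1.32, 0.3], [0, 0, 0, -2.82, 0, -1.58, 0.3], [0, 0, 0, -3.42, 0, -1.8, 0.3], [0, 0, 0, -4.65, 0, -2.19, 0.3], [0, 0, 0, -5.3, 0, -2.34, 0.3], [0, 0, 0, -5.92, 0, -2.45, 0.3], [0, 0, 0, -6.8, 0, -2.55, 0.3], [0, 0, 0, -7.5, 0, -2.59, 0.3], [0, 0, 0, -7.9, 0, -2.59, 0.3]]])

```text
time_s: 22.28
tool_pos: [0.6011, 0.1324, 0.1491]
tool_rot: [-0.001, 0.71, 0.704, 0.001]
force: [-10.2, 7.7, 6.7]
gripper_width: 0.0358
```

```bash
python3 lev.py; python3 -c "
from fit import *
snap('wrist','w4');snap('top','t4');snap('side','s4')
b=cv2.imread('pics/s4.png')[100:240,200:380]
b=cv2.resize(b,None,fx=4,fy=4,interpolation=cv2.INTER_CUBIC);cv2.imwrite('pics/v7.png',b)"
```

```text
22.275 [-10.2   7.7   6.7] 0.03576508131452384 [ 0.     0.002 -1.   ]
fx -0.0699 r 0.1318 lever 1.38
1.38 -0.0 0.18
1.4 -0.21 0.18
```

View pics/v7.png

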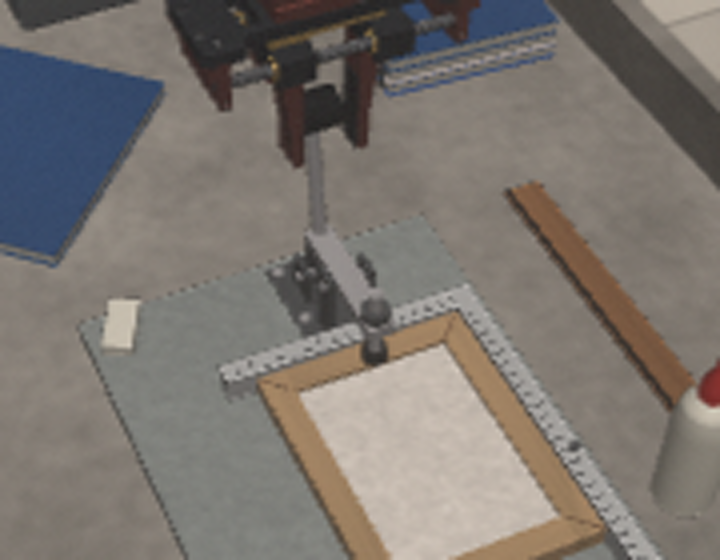

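The side view shows the lever standing nearly upright in the fingers at (315,105), and the foot down on the frame's left rail at (374,350). I'll refine the angle from the measured arc positions and from this picture.

Run:
```python
from fit import *
Pw=np.array([[.6021,.255,.0586],[.6017,.2104,.1215],manip.state()['tool_pos']])
Q=np.array([[*inv(q),q[2]+.0187] for q in Pw]);print(Q.round(4))
s2=least_squares(lambda c_:np.hypot(Q[:,1]-c_[0],Q[:,2]-c_[1])-.13,[.07,.036]);c0=s2.x
print('centre',c0,s2.fun,'lever',np.arctan2(Q[:,2]-c0[1],Q[:,1]-c0[0])-.1745)
sd=load('s4');w=load('w4')
# predicted pixels in v7 of grip centre & rod base for lever angles
for an in (1.3,1.4,1.5):
    t=an+.1745
    o=[]
    for r in(.13,.10,.06):
        g=np.array([*W(-.07,.07+r*np.cos(t)),.036+r*np.sin(t)]);q=proj(sd,g);o.append((((q-[200,100])+.5)*4-.5).round(1).tolist())
    print(an,o)
```

```text
[[-0.07    0.1947  0.0773]
 [-0.07    0.1501  0.1402]
 [-0.0699  0.0717  0.1678]]
centre [0.0707429  0.03760654] [ 0.00018046 -0.00028286  0.00016869] lever [0.13534504 0.73778055 1.38899308]
1.3 [[317.0, 112.4], [318.7, 150.6], [321.0, 199.2]]
1.4 [[325.4, 123.8], [325.1, 159.5], [324.6, 204.5]]
1.5 [[333.9, 137.0], [331.4, 169.6], [328.3, 210.5]]
```

Emit:
servo_tool(deltas=[[[0, 0, 0, -0.1, -0.1, 0, 0.3], [0, 0, 0, -0.15, -0.15, -0.05, 0.3], [0, 0, 0, -0.15, -0.15, -0.1, 0.3], [0, 0, 0, -0.15, -0.15, -0.1, 0.3]]])

```text
time_s: 22.92
tool_pos: [0.6008, 0.1308, 0.1492]
tool_rot: [0.0, 0.71, 0.704, 0.001]
force: [-2.1, 5.9, -3.0]
gripper_width: 0.0353
```

```bash
python3 lev.py
python3 - <<'E'
from fit import *
st=manip.state();f=inv(st['tool_pos']);print('refined lever',np.arctan2(st['tool_pos'][2]+.0187-.0376,f[1]-.0707)-.1745)
sd=snap('side','s5');tp=snap('top','t5')
def crop(im,x,y,w,h,k): return cv2.resize(im[y:y+h,x:x+w],None,fx=k,fy=k,interpolation=cv2.INTER_CUBIC)
a=crop(sd['image'][:,:,::-1].copy(),250,110,60,70,8)
b=crop(tp['image'][:,:,::-1].copy(),200,120,60,70,5)
o=np.zeros((560,790,3),np.uint8);o[:560,:480]=a;o[:350,490:790]=b;cv2.imwrite('pics/v8.png',o)
for an in (1.3,1.4,1.5):
    t=an+.1745
    print(an,[(((proj(sd,np.array([*W(-.07,.07+r*np.cos(t)),.036+r*np.sin(t)]))-[250,110])+.5)*8-.5).round(0).tolist() for r in(.13,.11,.09,.07,.05)])
print([(((proj(sd,np.array([*W(x,y),z]))-[250,110])+.5)*8-.5).round(0).tolist() for x,y,z in[(-.17,0,.038),(-.17,.016,.038),(-.101,.1,.018)]])
E
```

```text
22.925 [-2.1  5.9 -3. ] 0.03532086967204764 [ 0.003  0.002 -1.   ]
fx -0.0701 r 0.1319 lever 1.393
1.39 -0.0 0.19
1.4 -0.05 0.19
refined lever 1.3980228927772238
1.3 [[234.0, 145.0], [237.0, 197.0], [239.0, 247.0], [241.0, 295.0], [243.0, 342.0]]
1.4 [[251.0, 168.0], [251.0, 216.0], [250.0, 262.0], [250.0, 307.0], [250.0, 351.0]]
1.5 [[268.0, 195.0], [265.0, 238.0], [262.0, 281.0], [259.0, 322.0], [256.0, 361.0]]
[[60.0, 679.0], [42.0, 646.0], [135.0, 461.0]]
```

View pics/v8.png

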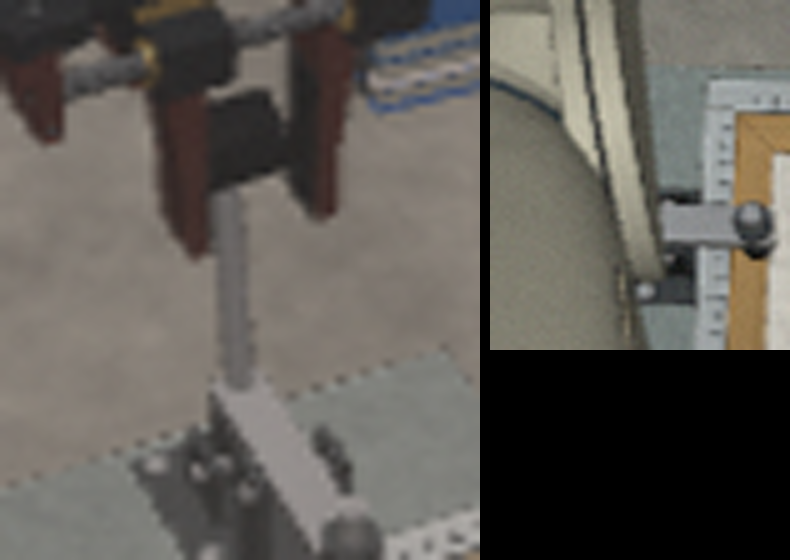

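Run:
```python
from fit import *
sd=load('s5');st=manip.state();T=q2R(st['tool_rot']);t=st['tool_pos']
k=lambda g,o=(250,110),s=8:(((proj(sd,g)-o)+.5)*s-.5).round(0).tolist()
for d in[(0,0,0),(.01,.018,0),(-.01,.018,0),(.01,.031,0),(-.01,.031,0),(.01,-.018,0),(-.01,-.018,0),(.01,-.031,0),(-.01,-.031,0),(0,0,-.0187)]: print(d,k(t+T@np.array(d)))
# tight check of bed/fence points in side0 (crop2 pixels: 3.4x, off 210,115)
s0=load('side0')
for q,o in [((-.17,.016,.038),None),((0,-.28,.038),None),((.031,.110,.018),None),((-.239,.110,.018),None)]:
    print(q,(((proj(s0,[*W(*q[:2]),q[2]])-[210,115])+.5)*3.4-.5).round(0))
for an in(.1,.15,.2): 
    th=an+.1745;print(an,(((proj(s0,[*W(-.07,.07+.13*np.cos(th)),.036+.13*np.sin(th)])-[210,115])+.5)*3.4-.5).round(0))
w=snap('wrist','w5');cv2.imwrite('pics/v9.png',cv2.resize(w['image'][180:,130:430,::-1],None,fx=2.5,fy=2.5,interpolation=cv2.INTER_CUBIC))
```

```text
(0, 0, 0) [249.0, 207.0]
(0.01, 0.018, 0) [287.0, 173.0]
(-0.01, 0.018, 0) [313.0, 210.0]
(0.01, 0.031, 0) [323.0, 162.0]
(-0.01, 0.031, 0) [350.0, 199.0]
(0.01, -0.018, 0) [186.0, 203.0]
(-0.01, -0.018, 0) [211.0, 241.0]
(0.01, -0.031, 0) [149.0, 214.0]
(-0.01, -0.031, 0) [174.0, 253.0]
(0, 0, -0.0187) [250.0, 162.0]
(-0.17, 0.016, 0.038) [153. 257.]
(0, -0.28, 0.038) [546. 479.]
(0.031, 0.11, 0.018) [328. 126.]
(-0.239, 0.11, 0.018) [ 34. 220.]
0.1 [181.  52.]
0.15 [182.  48.]
0.2 [183.  44.]
```

View pics/v9.png

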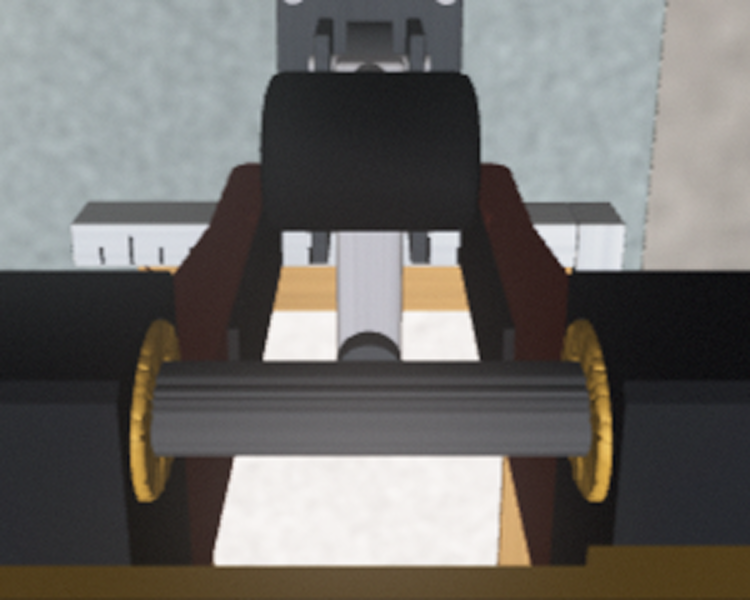

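Run:
```python
from fit import *
w=load('w5');sd=load('s5');st=manip.state();T=q2R(st['tool_rot']);t=st['tool_pos']
print('cam fence',inv(w['position']),w['position'][2])
k=lambda c,g,o,s:(((proj(c,g)-o)+.5)*s-.5).round(0)
def sil(g):
    P=[k(w,[*W(-.07+x,g[0]+.014*np.cos(b)),g[1]+.014*np.sin(b)],(130,180),2.5) for x in(-.018,.018) for b in np.linspace(0,6.28,40)]
    P=np.array(P);Sd=np.array([k(sd,[*W(-.07+x,g[0]+.014*np.cos(b)),g[1]+.014*np.sin(b)],(250,110),8) for x in(-.018,.018) for b in np.linspace(0,6.28,40)])
    return P.min(0),P.max(0),'side',Sd.min(0),Sd.max(0)
for an in(1.1,1.2,1.3,1.4): th=an+.1745;print(an,*sil((.07+.13*np.cos(th),.036+.13*np.sin(th))))
print('tips wrist',[k(w,t+T@np.array(d),(130,180),2.5).tolist() for d in[(.01,.018,0),(-.01,.018,0),(.01,-.018,0),(-.01,-.018,0),(0,0,-.0187)]])
# triangulate
o=[];
pts=[(w,278.1,240.5),(sd,280.2,127.1)]
A=np.zeros((3,3));b=np.zeros(3)
for c_,u,v in pts:
    d=ray(c_,u,v);d/=np.linalg.norm(d);M=np.eye(3)-np.outer(d,d);A+=M;b+=M@c_['position']
X=np.linalg.solve(A,b);print('tri',inv(X),X[2])
```

```text
cam fence [-0.07059932  0.14393344] 0.31212212874134276
1.1 [259. -36.] [485. 124.] side [135.  54.] [270. 168.]
1.2 [259.  39.] [484. 199.] side [150.  69.] [287. 184.]
1.3 [260. 112.] [483. 272.] side [166.  87.] [304. 203.]
1.4 [262. 181.] [481. 340.] side [182. 110.] [321. 227.]
tips wrist [[463.0, 168.0], [460.0, 261.0], [278.0, 168.0], [281.0, 261.0], [371.0, 259.0]]
tri [-0.06723593  0.08753047] 0.16204465457634887
```

The wrist silhouette of the grip (v9 rows 70–232) puts the lever at about 1.24. The tool pose implied 1.40, so the grip has slipped about 17 mm between the pads. The side view agrees with 1.24–1.27. I'll tighten the grip and go on along the arc, checking with the wrist camera.

Emit:
servo_tool(deltas=[[[0, 0, 0, 0, 0, 0, 0.2], [0, 0, 0, 0, 0, 0, 0.2], [0, 0, 0, -0.4, 0, -0.05, 0.2], [0, 0, 0, -0.8, 0, -0.1, 0.2], [0, 0, 0, -0.8, 0, -0.1, 0.2]]], force=60)

```text
time_s: 23.7
tool_pos: [0.6007, 0.1226, 0.1495]
tool_rot: [0.0, 0.71, 0.704, 0.001]
force: [0.3, 6.3, -10.0]
gripper_width: 0.0347
```

```bash
cat > grip.py <<'E'
from fit import *
import sys
w=snap('wrist',sys.argv[1]);st=manip.state()
print(st['time_s'],'F',st['force'].round(1),st['gripper_width'].round(4),'tcp',inv(st['tool_pos']).round(4),st['tool_pos'][2].round(4))
# grip rows: dark column profile between pads, avoiding the rod column
g=w['image'].mean(2)
for u in (262,268,288,294):
    col=g[100:400,u]; d=np.where(col<58)[0]+100
    runs=np.split(d,np.where(np.diff(d)>1)[0]+1); print(u,[(r[0],r[-1]) for r in runs if len(r)>15])
for an in np.arange(1.1,1.56,.05):
    th=an+.1745;v=[proj(w,[*W(-.07,.07+.13*np.cos(th)+.014*np.cos(b)),.036+.13*np.sin(th)+.014*np.sin(b)])[1] for b in np.linspace(0,6.28,60)]
    print(round(an,2),round(min(v),1),round(max(v),1))
E
python3 grip.py w6
```

```text
Traceback (most recent call last):
  File "grip.py", line 4, in <module>
    print(st['time_s'],'F',st['force'].round(1),st['gripper_width'].round(4),'tcp',inv(st['tool_pos']).round(4),st['tool_pos'][2].round(4))
                                                ^^^^^^^^^^^^^^^^^^^^^^^^^
AttributeError: 'float' object has no attribute 'round'
```

```bash
sed -i "s/st\['gripper_width'\].round(4)/st['gripper_width']/" grip.py; python3 grip.py w6; python3 -c "
from h import *
g=load('w5')['image'].mean(2);print(g[195:300:4,268].round(0))"
```

```text
23.8 F [ 0.6  5.6 -9.5] 0.03457552528391528 tcp [-0.0702  0.0623] 0.1495
262 [(np.int64(202), np.int64(272))]
268 [(np.int64(209), np.int64(272))]
288 [(np.int64(209), np.int64(272))]
294 [(np.int64(209), np.int64(272))]
1.1 146.1 211.4
1.15 161.4 226.4
1.2 176.6 241.5
1.25 191.7 256.4
1.3 206.6 270.9
1.35 221.0 285.1
1.4 235.0 298.8
1.45 248.4 311.8
1.5 261.1 324.1
1.55 273.0 335.5
[ 74.  77.  78. 178.  30.  31.  31.  33.  35.  35.  40.  38.  41.  41.
  41.  41.  40.  39.  40.  39. 198. 199. 199. 199. 199. 198. 200.]
```

The grip's rows in the wrist image are unchanged (209–272) while the tool moved 8 mm, so there is no further slip. The lever is now at about 1.307 and needs another 12 mm.

Emit:
servo_tool(deltas=[[[0, 0, 0, -0.3, 0, 0.05, 0.2], [0, 0, 0, -0.6, 0, 0.1, 0.2], [0, 0, 0, -0.9, 0, 0.1, 0.2], [0, 0, 0, -1.2, 0, 0.1, 0.2], [0, 0, 0, -1.2, 0, 0.1, 0.2], [0, 0, 0, -1.2, 0, 0.1, 0.2]]])

```text
time_s: 24.55
tool_pos: [0.6007, 0.1108, 0.1489]
tool_rot: [0.0, 0.71, 0.704, 0.001]
force: [-1.7, 6.1, -7.0]
gripper_width: 0.0341
```

```bash
python3 grip.py w7
python3 - <<'E'
from fit import *
sd=snap('side','s7')
b=cv2.resize(sd['image'][110:250,250:350,::-1],None,fx=4,fy=4,interpolation=cv2.INTER_CUBIC)
a=cv2.resize(sd['image'][110:180,250:300,::-1],None,fx=8,fy=8,interpolation=cv2.INTER_CUBIC)
o=np.zeros((560,800,3),np.uint8);o[:,:400]=a;o[:,400:]=b;cv2.imwrite('pics/v10.png',o)
for an in(1.3,1.4,1.5):
    th=an+.1745;Sd=np.array([(proj(sd,[*W(-.07+x,.07+.13*np.cos(th)+.014*np.cos(b)),.036+.13*np.sin(th)+.014*np.sin(b)])-[250,110]+.5)*8 for x in(-.018,.018) for b in np.linspace(0,6.28,40)])
    print(an,Sd.min(0).round(),Sd.max(0).round())
E
```

```text
24.6 F [-0.8  7.1 -7. ] 0.033893659312026744 tcp [-0.0701  0.0505] 0.1489
262 [(np.int64(207), np.int64(270))]
268 [(np.int64(207), np.int64(270))]
288 [(np.int64(207), np.int64(270))]
294 [(np.int64(207), np.int64(271))]
1.1 117.2 184.8
1.15 133.0 200.1
1.2 148.7 215.5
1.25 164.5 230.7
1.3 180.0 245.8
1.35 195.1 260.4
1.4 209.8 274.6
1.45 223.9 288.2
1.5 237.3 301.0
1.55 250.0 313.0
1.3 [166.  88.] [304. 204.]
1.4 [182. 110.] [322. 227.]
1.5 [199. 136.] [339. 254.]
```

View pics/v10.png

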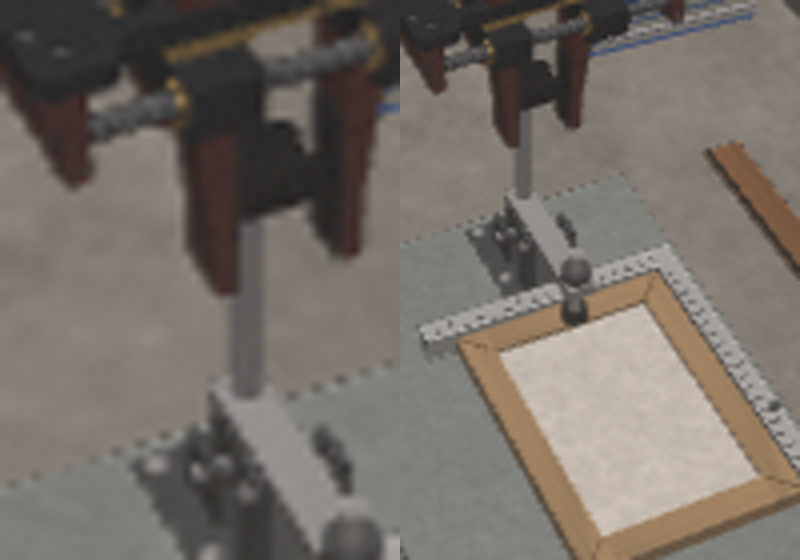

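The rod now stands vertical in the side view (x≈250 from row 230 to 390, matching the 1.40 prediction). The wrist view gives about 1.387. I'll hold and test for creep.

Emit:
servo_tool(deltas=[[[0, 0, 0, -0.1, 0, 0.15, 0.2], [0, 0, 0, -0.15, 0, 0.2, 0.2], [0, 0, 0, -0.15, 0, 0.2, 0.2], [0, 0, 0, -0.15, 0, 0.2, 0.2], [0, 0, 0, -0.15, 0, 0.2, 0.2], [0, 0, 0, -0.15, 0, 0.2, 0.2], [0, 0, 0, -0.15, 0, 0.2, 0.2], [0, 0, 0, -0.15, 0, 0.2, 0.2]]])

```text
time_s: 25.65
tool_pos: [0.6008, 0.1095, 0.1485]
tool_rot: [0.001, 0.71, 0.704, 0.002]
force: [-5.3, 5.9, 5.0]
gripper_width: 0.0332
```

```bash
python3 grip.py w8|head -5;python3 - <<'E'
from fit import *
for n in('w4','w5','w6','w7'):
    w=load(n);d=np.where(w['image'].mean(2)[100:400,268]<58)[0]+100;print(n,d[0],d[-1],inv(w['position']).round(4),w['position'][2].round(4))
E
```

```text
25.7 F [-5.4  6.1  5.4] 0.033702861314215106 tcp [-0.0699  0.0492] 0.1485
262 [(np.int64(207), np.int64(270))]
268 [(np.int64(207), np.int64(271))]
288 [(np.int64(208), np.int64(271))]
294 [(np.int64(207), np.int64(271))]
w4 209 322 [-0.0699  0.1454] 0.312
w5 209 320 [-0.0706  0.1439] 0.3121
w6 209 309 [-0.0706  0.1358] 0.3124
w7 207 295 [-0.0706  0.1239] 0.3117
```

Run:
```python
from fit import *
for n in('w7','w8'):
    w=load(n);v=[]
    for an in np.arange(1.3,1.5,.01):
        th=an+.1745;q=[proj(w,[*W(-.07,.07+.13*np.cos(th)+.014*np.cos(b)),.036+.13*np.sin(th)+.014*np.sin(b)])[1] for b in np.linspace(0,6.28,60)]
        v.append((min(q),max(q)))
    v=np.array(v);print(n,np.interp(207,v[:,0],np.arange(1.3,1.5,.01)),np.interp(271,v[:,1],np.arange(1.3,1.5,.01)))
# side rod slope by row-wise centroid of bright rod vs background in s7/s9
sd=snap('side','s9');g=cv2.resize(sd['image'].mean(2).astype(np.float32)[136:162,270:295],None,fx=8,fy=8,interpolation=cv2.INTER_CUBIC)
print(sd['image'].mean(2)[138:160:2,274:290].round(0).astype(int))
for an in(1.3,1.4,1.5):
    th=an+.1745;print(an,[proj(sd,[*W(-.07,.07+r*np.cos(th)),.036+r*np.sin(th)]).round(2).tolist() for r in(.11,.08,.05)])
tp=snap('top','t9');cv2.imwrite('pics/v11.png',cv2.resize(tp['image'][120:250,180:370,::-1],None,fx=4,fy=4,interpolation=cv2.INTER_CUBIC))
```

```text
w7 1.3902870856129277 1.387156157399894
w8 1.3992577843039058 1.3955883152685031
[[ 49  44  48  53  53  52  86  92  91 116 119 119 119 121 119  67]
 [ 56  46  46  52  52  49  87  92  91 117 120 121 119 117 115 116]
 [ 73  48  44  52  51  53  86  91  90 118 124 122 121 118 116 114]
 [128  95  57  49  53  51  87  92  91 117 121 122 121 120 117 118]
 [127 128  95  61  53  51  89  92  90 116 120 119 122 122 121 122]
 [128 128 128 126 102  88  91  92  93 117 118 118 121 126 127 127]
 [128 127 128 126 105  89  94  92  97 120 123 125 121 122 123 122]
 [124 123 125 126 105  90  93  92  97 119 123 124 122 121 121 121]
 [125 125 124 125 105  90  93  92  97 117 118 119 119 121 123 121]
 [124 124 123 124 110  92  92  91  97 121 122 119 118 120 122 121]
 [127 124 128 143 127  96  94  91 105 138 128 122 121 121 122  99]]
1.3 [[279.17, 134.14], [279.59, 143.44], [280.0, 152.35]]
1.4 [[280.92, 136.57], [280.83, 145.21], [280.76, 153.45]]
1.5 [[282.68, 139.35], [282.09, 147.22], [281.52, 154.7]]
```

View pics/v11.png

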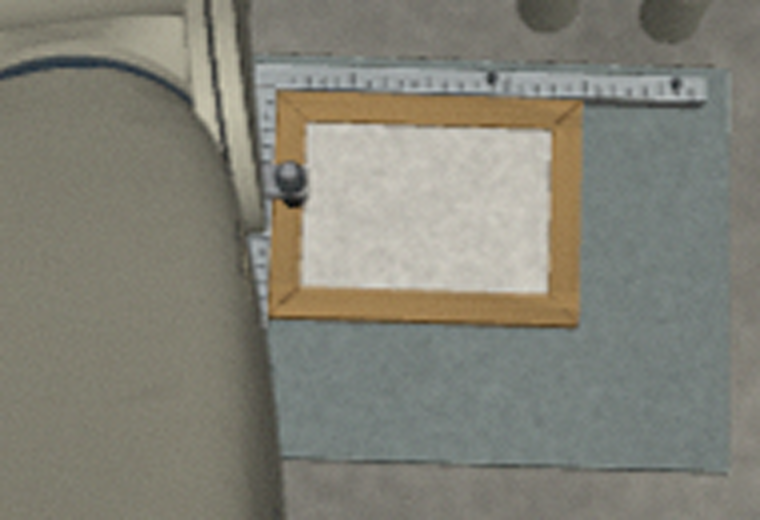

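Wrist gives 1.396–1.399. In the side view the rod is centred on column ≈280.7 and vertical, against a predicted 280.8 for 1.40. The top view shows the board still flush in both fences, and the foot on its left rail at (290,185). I'm handing in.

```bash
python3 -c "
from h import *
print(manip.hand_in()); s=manip.state(); print(s['time_s'],s['force'].round(1),s['gripper_width'])"
```

```text
the job is handed in; nothing more can be done
None
the job is handed in; nothing more can be done
```

I pushed the larger wooden-framed board home into both fences, then pinched the lever's grip, swung it upright and handed in at about 26 s, still holding it.

- **Board:** I slid it to the far fence, then the side fence, then pressed it against the far fence again. Before clamping, its corners measured within about 1.5 mm of home. In the last top view it still sits flush, with the foot on its left rail.
- **Lever:** The grip slipped about 17 mm between the fingers on the first swing. The tool position then said 1.40 rad, but the cameras showed about 1.24. I raised the grip to 60 N and corrected by camera.
- **Last checks:** The wrist view gives 1.396–1.399 rad, and the side view agrees with upright (1.40). The grip stayed put for the second I held it. The tool pose still disagrees because the grip sits off-centre in the pads, and the finger opening crept from 35.8 to about 33.5 mm.
- **Bystanders:** I did not touch them, but I did not measure their positions afterwards.

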